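# Sweep the loose ring cores into the parts bin

## Task

Clear the three bare ferrite ring cores off the red worktop: with the fingers, sweep each one across the top and over the end into the open foam-lined parts bin that stands against it. Do not pick the cores up, and leave the wound choke, the wire spool and everything else where they are.

Things in the scene. Friction and masses are not known exactly. Their poses are not given: they have to be found in the camera images.
- worktop: red laminate worktop, a low stand on the bench, fixed: 360 mm (its x) by 400 mm (its y), its flat upper surface 60 mm above the bench, no raised edges. Origin: centre of the stand at bench level; its +x points away from the robot, its two ends are at +y (left) and -y (right), 200 mm from the origin
- bin: open grey plastic parts bin, fixed to the bench, its long side against the left or the right end of the worktop (1 mm gap), turned like the worktop: 250 mm (x) by 120 mm (y) outside, walls 4 mm, rim 52 mm above the bench (8 mm below the worktop's surface), light-grey foam floor 16 mm above the bench; empty. Origin: centre of its underside at bench level; axes parallel to the worktop's
- case: closed black accessory case against the other end of the worktop, fixed: 250 mm (x) by 120 mm (y), 72 mm high. Origin: centre of its underside
- core_a: bare dark-grey ferrite ring core A, one of three alike: a plain flat ring, 36 mm across outside, 23 mm hole, 12.7 mm high, about 33 g, lying flat on the red worktop and sliding (not rolling) when pushed low at its side; the side is round, so on a long push it can slip off to one side of a single narrow fingertip. Origin: centre of the face that is underneath at the start; its z axis is the ring's axis.
- core_b: bare dark-grey ferrite ring core B, one of three alike: a plain flat ring, 36 mm across outside, 23 mm hole, 12.7 mm high, about 33 g, lying flat on the red worktop and sliding (not rolling) when pushed low at its side; the side is round, so on a long push it can slip off to one side of a single narrow fingertip. Origin: centre of the face that is underneath at the start; its z axis is the ring's axis.
- core_c: bare dark-grey ferrite ring core C, one of three alike: a plain flat ring, 36 mm across outside, 23 mm hole, 12.7 mm high, about 33 g, lying flat on the red worktop and sliding (not rolling) when pushed low at its side; the side is round, so on a long push it can slip off to one side of a single narrow fingertip. Origin: centre of the face that is underneath at the start; its z axis is the ring's axis.
- choke: choke, to be left alone: a ring core wound all round with copper wire, lying flat among the cores, loose; 40 mm across (two wire ends stick out to 30 mm from its centre), 18 mm high, 60 g. Origin: centre of its underside
- spool: spool of copper wire with white flanges, to be left alone: stands upright among the cores, loose; 42 mm across, 38 mm high, 160 g. Origin: centre of its underside
- battery: green battery pack lying along the worktop's far edge, loose, to be left alone: 62 mm (x) by 172 mm (y), 31 mm high. Origin: centre of its underside
- handmic: black hand microphone lying by the worktop's far edge, loose, to be left alone: 60 mm (x) by 108 mm (y) with its cord stub, 29 mm high. Origin: centre of its underside
- screwdriver: screwdriver lying along the worktop's near edge, loose, to be left alone: 170 mm long along its x, handle (its -x half) 26 mm thick. Origin: middle of its length, on the surface it lies on

How it is judged:
By the outcome, as a careful person would: the job done as asked, in the order asked, and still so for the second after the job is handed in, with the robot touching nothing.
It also fails if it takes over 64 s, if anything falls off the work surface, if the arm or the gripper's body presses on something with over 40 N, if the wrist force passes 120 N, or if a joint passes its speed limit or range.

## Robot

A 6-joint arm with a two-finger parallel gripper is mounted at the origin on the work surface. World frame = base frame: x ahead of the robot, y to its left, z up, the work surface at z = 0. Lengths are in m, angles in rad, forces in N, time in s.
With the tool pointing down it reaches from about 0.35 to 0.975 m from the base axis. Payload 4.9 kg.
Tool frame: the origin (TCP) lies at the very end of the fingers, on their centre line; the grasp point (between the pads) lies 19 mm behind it; z points along the fingers, y is the line along which they close (so a half turn about z gives the same grasp; the last joint's range is limited). The gripper opens to 85 mm and grips with 20 to 120 N. Pads are 22 mm wide; open, the fingers measure 114 mm over their backs; the gripper's body (76 mm by 85 mm) begins 54 mm behind the grasp point. The pads swing forward as they close: fully open they stand 13 mm farther back than shut.
Start: joints at [-1.467, 0.053, 1.613, -0, 1.476, -0.119], TCP at [0.138, -0.61, 0.231] pointing down, gripper open.
Joint ranges: [-3.01, 3.01], [-1.01, 2.22], [0.06, 2.58], [-1.02, 4.17], [0.09, 2.62], [-3.14, 3.14]. Speed limits (rad/s): [2.57, 2.57, 3.14, 3.14, 3.14, 3.14].

## Interface

Orientations are given as a rotation vector (axis times angle).
In Python, from station import ctrl, imaging gives the robot as it stands.
- The arm moves only by the tool play_rows, never from a script. Its argument "series" is a list of rows, each a list of 3 entries, a list of its own where there are three numbers: the opening, from 0 (shut) to 1 (fully open), then the shift along the tool's x, y, z each as a share of 0.05 m, from -1 to 1, then the turn, a rotation vector about the tool's x, y, z each as a share of 8 degrees, from -1 to 1. In form: [[grip, [dx, dy, dz], [ax, ay, az]], ...]. A call has 1 to 8 rows; each row shifts and turns the commanded pose from where the row before left it, along the tool's axes as they then stand; what a row does not reach is not made up. A row lasts 1/8 s, in which the tool goes at most 62.5 mm and 10.7 degrees, less where a joint would pass 70% of its speed; a pose out of reach is approached as far as the arm can. A call with a number of a shift or a turn outside -1 to 1 is refused whole. A call with a gripper value outside its range is refused whole. The fingers move at their own pace and stop on an object; "force" is the grip in N (left out, the last holds). Time passes only in rows, so rows that do not move let the fingers close. It gives the time, the measured TCP pose, the force, the opening and the grip force at its end, in the units of the state.
- ctrl.get_obs(): the state, without advancing time (a new reading comes with each control period).
- imaging.get_image(name): name is "scene" or "top" or "wrist"; returns a dict with "color" (480x640x3 uint8, blue, green, red), "fx", "fy", "cx", "cy" (pixels), "D" ([k1, k2, p1, p2, k3] as OpenCV has them; the pictures are not rectified), "extrinsics" (4x4, takes a point from world to camera coordinates); the wrist camera has in their place "hand_eye" (4x4, takes a point from camera to tool coordinates, whose origin is the TCP and whose axes are the flange's). Camera axes: x right, y down, z forward; pixel columns grow to the right and rows downward; lengths in m; the calibration is good to about 2 mm. A picture is of the moment at which its call begins: read the wrist's pose just before it. There is no depth.
- ctrl.finish_job(): hands the job in; it is judged then, once.
The state is a dict: "t": time; "q": joint angles; "dq": joint speeds; "effort": joint torques, N m; "tool_pos": TCP position; "tool_rot": TCP orientation; "contact_force": force on the tool from outside, world axes, zero at the start; "wrist_torque": the same for the moment, N m; "opening": finger opening in m; "grip_force": force on a finger pad.
Only numpy, scipy, OpenCV 4.12 (cv2) and the standard library are available. Lean on these libraries where they do the work, as an engineer would, in place of code of your own. Each camera call takes 0.05 s, during which the arm holds its last target. There are 200 camera calls.

## Working session

There is one attempt and no reset: what is moved stays moved. The work goes in short steps, Python scripts to look and compute and a tool call to move; the robot and the scene stay as the last step left them, time stands still between calls to the robot, and variables do not carry over. Pictures are saved under pics/ and viewed, at most 10 in all, crops included, and the job is handed in when it is done.

Besides the shell and the picture viewer there is one more tool, called after "Request:" as a command line: name --argument value ..., lists and objects as JSON in quotes. play_rows: Moves the arm, as the interface text tells. Shift numbers are shares of 0.05 m and turn numbers shares of 8 degrees, none past 1 either way. Its arguments: {"type":"object","properties":{"series":{"type":"array"},"force":{"type":"number"}},"required":["series"]}

```bash
mkdir -p pics; python3 - <<'E'
from station import ctrl, imaging
import cv2,json
o=ctrl.get_obs(); print(o)
for n in ("top","scene"):
    im=imaging.get_image(n); cv2.imwrite(f"pics/{n}0.png",im["color"])
    print(n,im["fx"],im["fy"],im["cx"],im["cy"],im["D"],im["extrinsics"])
E
```

```text
{'t': 0.0, 'q': array([-1.46699095e+00,  5.33848078e-02,  1.61429981e+00, -1.47325486e-05,
        1.47604296e+00, -1.19000425e-01]), 'dq': array([ 0.00149214,  0.00012173, -0.00111667,  0.00078125,  0.00108804,
       -0.0004896 ]), 'effort': array([ 2.04473254e-03, -3.93682158e+01, -3.70178175e+01,  4.45964332e-06,
        7.26555591e-03,  8.80534472e-07]), 'tool_pos': array([ 0.13803385, -0.60891242,  0.23004225]), 'tool_rot': array([-3.11999628e+00, -3.49023913e-01, -2.44166124e-06]), 'contact_force': array([ 0.68992724,  0.04196282, -0.0494538 ]), 'wrist_torque': array([-0.02712139,  0.06622279,  0.01395645]), 'grip_force': 0.0, 'opening': 0.0853189002698852}
top 614.6345636022578 614.6345636022578 330.91641564009564 242.18161127807423 [-0.09682622  0.          0.          0.          0.        ] [[-0.01514824 -0.99985677 -0.00754826  0.03481296]
 [-0.98509474  0.01621739 -0.17124649  0.57904695]
 [ 0.17134437  0.00484167 -0.9851993   0.90483544]
 [ 0.          0.          0.          1.        ]]
scene 460.1938861971952 460.1938861971952 318.7051726549896 242.31215965920092 [-0.043395  0.        0.        0.        0.      ] [[ 0.83156747  0.55504958 -0.02038388 -0.47993294]
 [ 0.39323149 -0.61425875 -0.68414559 -0.16715981]
 [-0.39225569  0.56089764 -0.72906057  0.98205055]
 [ 0.          0.          0.          1.        ]]
```

View pics/top0.png

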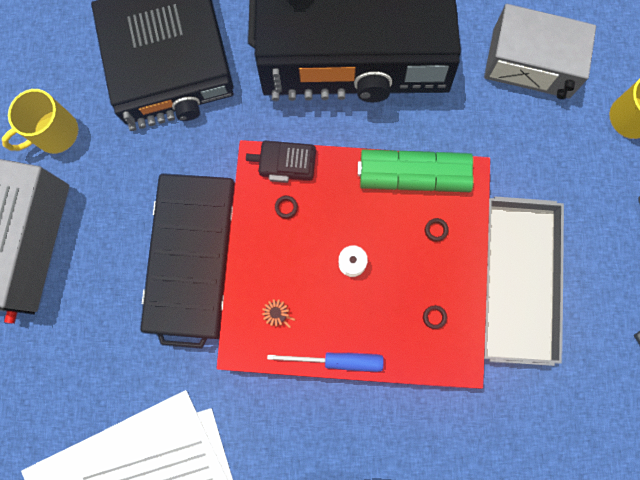

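View pics/scene0.png

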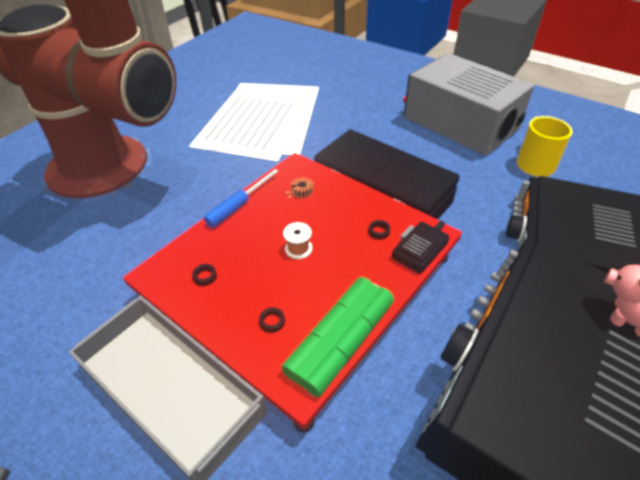

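The top view shows the rings at pixels (286,207), (437,230) and (435,317), the choke at (277,313) and the spool at (353,261). The bin is at the right (-y) end, spanning columns 488-562. Next I convert these to world and worktop coordinates.

```bash
cat > h.py <<'E'
import cv2,numpy as np
from station import ctrl, imaging
def world(im,px,z):
    K=np.array([[im["fx"],0,im["cx"]],[0,im["fy"],im["cy"]],[0,0,1]])
    u=cv2.undistortPoints(np.array([[px]],float),K,np.array(im["D"]))[0,0]
    E=np.array(im["extrinsics"]);R=E[:3,:3];c=-R.T@E[:3,3];d=R.T@np.array([u[0],u[1],1])
    return c+d*(z-c[2])/d[2]
def blobs(im):
    # rings: dark pixels surrounded by red
    c=im["color"].astype(int);m=((c.max(2)<75)).astype(np.uint8)
    n,l,s,ce=cv2.connectedComponentsWithStats(m)
    return [(ce[i],s[i]) for i in range(1,n) if 60<s[i][4]<500 and max(s[i][2:4])<34 and min(s[i][2:4])>14]
E
python3 - <<'E'
from h import *
im=imaging.get_image("top")
for ce,s in blobs(im):
    x,y,w,h=s[:4];print("ring",ce.round(1),s,world(im,(x+w/2-.5,y+h/2-.5),.066).round(4))
c=im["color"].astype(int);m=((c[...,2]>150)&(c[...,1]<60)).astype(np.uint8)
k=max(cv2.findContours(m,0,2)[0],key=cv2.contourArea);q=cv2.approxPolyDP(cv2.convexHull(k),8,True)[:,0]
for p in q: print("corner",p,world(im,p,.06).round(4))
for n,p,z in(("spooltop",(353,261),.098),("choke",(277,313),.07),("chokeend",(294,326),.065),("sd tip",(270,357),.07),("sd end",(383,362),.073),("bat c1",(360,190),.09),("bat c2",(473,192),.09),("mic",(288,181),.07),("mic2",(316,180),.075),("bin",(563,202),.052),("bin",(560,364),.052),("bin",(489,360),.052),("case",(233,178),.072),("case",(217,338),.072)):print(n,world(im,p,z).round(4))
E
```

```text
ring [566.7  87.5] [556  76  30  23 254] [ 0.827  -0.3687  0.066 ]
corner [474 183] [ 0.6684 -0.2005  0.06  ]
corner [471 196] [ 0.6475 -0.1945  0.06  ]
corner [361 190] [ 0.6597 -0.0226  0.06  ]
spooltop [ 0.5426 -0.0065  0.098 ]
choke [0.4699 0.1078 0.07  ]
chokeend [0.4505 0.0828 0.065 ]
sd tip [0.4051 0.1183 0.07  ]
sd end [ 0.3953 -0.0484  0.073 ]
bat c1 [ 0.6519 -0.0197  0.09  ]
bat c2 [ 0.6462 -0.191   0.09  ]
mic [0.6734 0.0906 0.07  ]
mic2 [0.6728 0.0471 0.075 ]
bin [ 0.6379 -0.3436  0.052 ]
bin [ 0.3854 -0.3199  0.052 ]
bin [ 0.3944 -0.2107  0.052 ]
case [0.6794 0.1761 0.072 ]
case [0.4338 0.1972 0.072 ]
```

```bash
cat >> h.py <<'E'
def rings(im):
    c=im["color"].astype(int);m=(c[...,2]<110).astype(np.uint8)
    n,l,s,ce=cv2.connectedComponentsWithStats(m)
    return [(s[i][0]+s[i][2]/2-.5,s[i][1]+s[i][3]/2-.5,s[i][2],s[i][3]) for i in range(1,n) if 16<s[i][2]<34 and 16<s[i][3]<34]
E
python3 - <<'E'
from h import *
im=imaging.get_image("top")
for r in rings(im): print("ring",r,world(im,r[:2],.066).round(4))
P=[world(im,p,.06) for p in((239,142),(490,157),(484,387),(219,369))]
print(np.round(P,4)); e=(P[0]+P[3]-P[1]-P[2])[:2]; print("centre",np.mean(P,0),"len",np.linalg.norm(e)/2,"yaw",np.degrees(np.arctan2(-e[0],e[1])))
E
```

```text
ring (np.float64(286.0), np.float64(207.0), np.int32(23), np.int32(23)) [0.6331 0.0941 0.066 ]
ring (np.float64(436.0), np.float64(229.0), np.int32(23), np.int32(23)) [ 0.5946 -0.1361  0.066 ]
ring (np.float64(434.5), np.float64(317.0), np.int32(24), np.int32(23)) [ 0.4603 -0.1281  0.066 ]
[[ 0.742   0.1695  0.06  ]
 [ 0.7107 -0.2287  0.06  ]
 [ 0.3549 -0.1993  0.06  ]
 [ 0.3879  0.196   0.06  ]]
centre [ 0.54891055 -0.01561922  0.06      ] len 0.398022147488203 yaw -4.631481779137966
```

Request:
play_rows --series '[[0.3, [0, 0, 0], [0, 0, -1]], [0.3, [0, 0, 0], [0, 0, -1]], [0.3, [0, 0, 0], [0, 0, -1]], [0.3, [0, 0, 0], [0, 0, -1]], [0.3, [0, 0, 0], [0, 0, -1]], [0.3, [0, 0, 0], [0, 0, -1]], [0.3, [0, 0, 0], [0, 0, -1]], [0.3, [0, 0, 0], [0, 0, -1]]]'

```text
t: 1.2
tool_pos: [0.1381, -0.6093, 0.2309]
tool_rot: [-2.458, -1.956, -0.001]
contact_force: [0.5, -0.5, -0.2]
opening: 0.0258
grip_force: 0.0
```

Request:
play_rows --series '[[0.3, [0, 0, 0], [0, 0, -1]], [0.3, [0, 0, 0], [0, 0, -0.1]], [0.3, [0, 0, 0], [0, 0, 0]]]'

```text
t: 1.58
tool_pos: [0.1381, -0.6094, 0.2311]
tool_rot: [-2.307, -2.132, -0.0]
contact_force: [0.3, 0.7, 0.3]
opening: 0.0256
grip_force: 0.0
```

```bash
cat >> h.py <<'E'
from scipy.spatial.transform import Rotation as Ro
C=np.array([.5489,-.0156]);X=np.array([.997,-.081]);Y=np.array([.081,.997])
def status(*targets):
    o=ctrl.get_obs();R=Ro.from_rotvec(o["tool_rot"]).as_matrix();p=o["tool_pos"];d=p[:2]-C
    print("t",round(o["t"],2),"wt",(d@X).round(4),(d@Y).round(4),"z",p[2].round(4),"open",o["opening"],"F",o["contact_force"].round(1))
    print("tool y in wt deg",np.degrees(np.arctan2(R[:2,1]@Y,R[:2,1]@X)).round(2),"z",R[:,2].round(3),"q",o["q"].round(2))
    for x,y,z in targets:
        w=np.r_[C+x*X+y*Y,z]; print("->",(x,y,z),"shift units",(R.T@(w-p)/.05).round(2))
E
python3 -c "
from h import *
status((.055,-.065,.23))"
```

```text
t 1.57 wt -0.3615 -0.6253 z 0.2311 open 0.02559640148954943 F [0.3 0.7 0.3]
tool y in wt deg 0.11 z [-0.  0. -1.] q [-1.47  0.05  1.61 -0.    1.48 -1.39]
-> (0.055, -0.065, 0.23) shift units [11.19  8.35  0.03]
```

Request:
play_rows --series '[[0.3, [0.8, 0.6, 0], [0, 0, 0]], [0.3, [0.8, 0.6, 0], [0, 0, 0]], [0.3, [0.8, 0.6, 0], [0, 0, 0]], [0.3, [0.8, 0.6, 0], [0, 0, 0]], [0.3, [0.8, 0.6, 0], [0, 0, 0]], [0.3, [0.8, 0.6, 0], [0, 0, 0]], [0.3, [0.8, 0.6, 0], [0, 0, 0]]]'

```text
t: 2.45
tool_pos: [0.37, -0.3453, 0.2315]
tool_rot: [2.307, 2.131, 0.0]
contact_force: [-0.3, 0.0, 0.5]
opening: 0.0259
grip_force: 0.0
```

Request:
play_rows --series '[[0.3, [0.8, 0.6, 0], [0, 0, 0]], [0.3, [0.8, 0.6, 0], [0, 0, 0]], [0.3, [0.8, 0.6, 0], [0, 0, 0]], [0.3, [0.8, 0.6, 0], [0, 0, 0]], [0.3, [0.8, 0.6, 0], [0, 0, 0]], [0.3, [0.8, 0.6, 0], [0, 0, 0]], [0.3, [0.8, 0.55, 0], [0, 0, 0]], [0.3, [0, 0, 0], [0, 0, 0]]]'

```text
t: 3.45
tool_pos: [0.5989, -0.081, 0.2311]
tool_rot: [-2.302, -2.137, -0.0]
contact_force: [-0.6, -0.5, 0.5]
opening: 0.0258
grip_force: 0.0
```

```bash
python3 -c "
from h import *
status((.055,-.07,.063))
im=imaging.get_image('wrist');cv2.imwrite('pics/w1.png',im['color']);print(im['hand_eye'],im['fx'])"
```

```text
t 3.45 wt 0.0551 -0.0612 z 0.2311 open 0.025830930880142 F [-0.6 -0.5  0.5]
tool y in wt deg 0.37 z [-0.  0. -1.] q [-0.26  0.    1.66  0.    1.47 -0.18]
-> (0.055, -0.07, 0.063) shift units [-0.18 -0.    3.36]
[[-6.23936313e-04 -9.54802247e-01 -2.97241115e-01  7.75491405e-02]
 [ 9.99999734e-01 -7.07737935e-04  1.74315131e-04  5.87070341e-04]
 [-3.76805292e-04 -2.97240927e-01  9.54802435e-01 -1.42775703e-01]
 [ 0.00000000e+00  0.00000000e+00  0.00000000e+00  1.00000000e+00]] 418.1876956676526
```

View pics/w1.png

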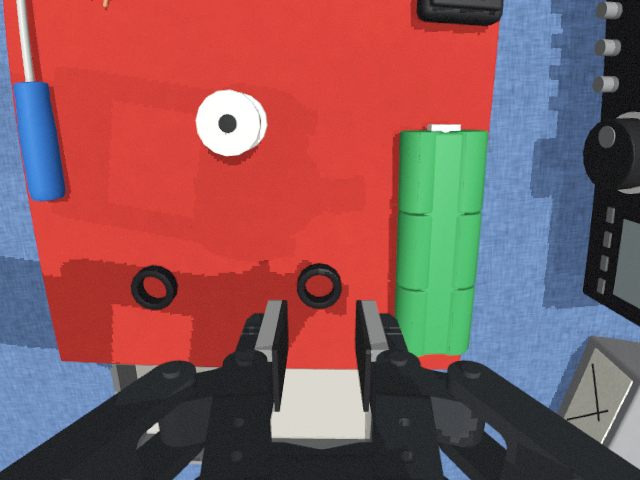

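The wrist view shows ring B at (319,286), centred in the finger gap (about 321). The battery's edge is clear at column 395. I'll lower here.

Request:
play_rows --series '[[0.3, [0, 0, 0.8], [0, 0, -0.05]], [0.3, [0, 0, 0.8], [0, 0, 0]], [0.3, [0, 0, 0.8], [0, 0, 0]], [0.3, [0, 0, 0.6], [0, 0, 0]], [0.3, [0, 0, 0.2], [0, 0, 0]], [0.3, [0, 0, 0.1], [0, 0, 0]], [0.3, [0, 0, 0.05], [0, 0, 0]], [0.3, [0, 0, 0], [0, 0, 0]]]'

```text
t: 4.5
tool_pos: [0.5984, -0.0838, 0.065]
tool_rot: [2.297, 2.141, 0.002]
contact_force: [0.5, -0.3, -0.2]
opening: 0.0256
grip_force: 0.0
```

```bash
python3 -c "
from h import *
status((.055,-.22,.063))"
```

```text
t 4.5 wt 0.0549 -0.0639 z 0.065 open 0.02564094962713873 F [ 0.5 -0.3 -0.2]
tool y in wt deg 0.6 z [ 0.002 -0.001 -1.   ] q [-0.26  0.16  1.79  0.    1.19 -0.19]
-> (0.055, -0.22, 0.063) shift units [-3.12 -0.03  0.04]
```

Request:
play_rows --series '[[0.3, [-0.2, 0, 0.04], [0, 0, 0.05]], [0.3, [-0.25, 0, 0], [0, 0, 0]], [0.3, [-0.3, 0, 0], [0, 0, 0]], [0.3, [-0.3, 0, 0], [0, 0, 0]], [0.3, [-0.3, 0, 0], [0, 0, 0]], [0.3, [-0.3, 0, 0], [0, 0, 0]], [0.3, [-0.3, 0, 0], [0, 0, 0]], [0.3, [-0.3, 0, 0], [0, 0, 0]]]'

```text
t: 5.5
tool_pos: [0.5889, -0.1967, 0.0618]
tool_rot: [-2.306, -2.134, -0.0]
contact_force: [0.5, 0.6, 0.7]
opening: 0.0255
grip_force: 0.2
```

Request:
play_rows --series '[[0.3, [-0.3, 0, 0], [0, 0, 0]], [0.3, [-0.3, 0, 0], [0, 0, 0]], [0.3, [-0.25, 0, 0], [0, 0, 0]], [0.3, [0, 0, 0], [0, 0, 0]], [0.3, [0, 0, 0], [0, 0, 0]]]'

```text
t: 6.12
tool_pos: [0.5857, -0.2378, 0.0617]
tool_rot: [-2.305, -2.134, -0.0]
contact_force: [-0.5, 0.5, 0.5]
opening: 0.0258
grip_force: 0.0
```

```bash
python3 -c "
from h import *
status((-.079,-.061,.12))
im=imaging.get_image('top');cv2.imwrite('pics/t2.png',im['color']);print(rings(im))
cv2.imwrite('pics/w2.png',np.hstack([im['color'][120:400,200:600],imaging.get_image('scene')['color'][200:480,60:460]]))"
```

```text
t 6.12 wt 0.0547 -0.2186 z 0.0617 open 0.025768641864004113 F [-0.5  0.5  0.5]
tool y in wt deg 0.21 z [-0.  0. -1.] q [-0.5   0.23  1.72  0.    1.2  -0.43]
-> (-0.079, -0.061, 0.12) shift units [ 3.16 -2.66 -1.16]
[(np.float64(528.0), np.float64(78.0), np.int32(21), np.int32(17))]
```

View pics/w2.png

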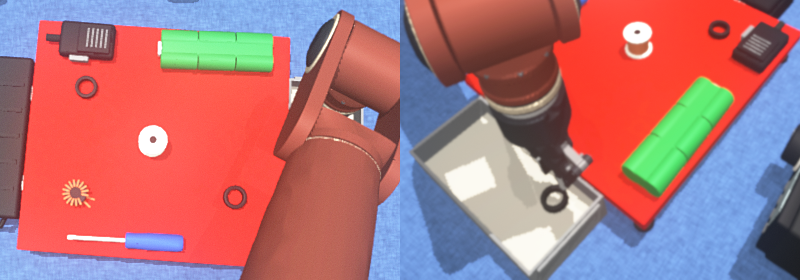

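Ring B is off the worktop and in the bin, at (553,198) in the composite. Next is ring C: lift, move across and lower.

Request:
play_rows --series '[[0.3, [0, 0, -0.6], [0, 0, 0]], [0.3, [0, 0, -0.6], [0, 0, 0]], [0.3, [0.8, -0.65, 0], [0, 0, 0]], [0.3, [0.8, -0.65, 0], [0, 0, 0]], [0.3, [0.8, -0.65, 0], [0, 0, 0]], [0.3, [0.7, -0.7, 0], [0, 0, 0]], [0.3, [0, 0, 0], [0, 0, 0]], [0.3, [0, 0, 0], [0, 0, 0]]]'

```text
t: 7.22
tool_pos: [0.4662, -0.0733, 0.1224]
tool_rot: [2.304, 2.134, 0.001]
contact_force: [0.2, -0.7, 0.4]
opening: 0.026
grip_force: 0.0
```

```bash
python3 -c "
from h import *
status((-.079,-.063,.062))
im=imaging.get_image('top');cv2.imwrite('pics/t3.png',im['color'][120:400,200:600])
for r in rings(im): print(r,((w:=world(im,r[:2],.066)[:2]-C)@X).round(4),(w@Y).round(4), world(im,r[:2],.022).round(3))"
```

```text
t 7.22 wt -0.0778 -0.0642 z 0.1224 open 0.02601364200982333 F [ 0.2 -0.7  0.4]
tool y in wt deg 0.25 z [ 0.001 -0.001 -1.   ] q [-0.31 -0.23  2.07 -0.    1.31 -0.24]
-> (-0.079, -0.063, 0.062) shift units [ 0.02 -0.03  1.21]
(np.float64(286.0), np.float64(207.0), np.int32(23), np.int32(23)) 0.075 0.1162 [0.643 0.098 0.022]
(np.float64(504.5), np.float64(239.5), np.int32(22), np.int32(22)) 0.0458 -0.2228 [ 0.584 -0.254  0.022]
```

View pics/t3.png

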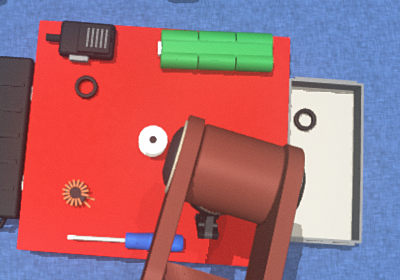

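Ring B lies flat on the bin's foam at (305,120) in the crop. Now lower behind C and sweep.

Request:
play_rows --series '[[0.3, [0, -0.02, 0.6], [0, 0, 0]], [0.3, [0, 0, 0.4], [0, 0, 0]], [0.3, [0, 0, 0.16], [0, 0, 0]], [0.3, [0, 0, 0.04], [0, 0, 0]], [0.3, [-0.2, 0, 0], [0, 0, 0]], [0.3, [-0.25, 0, 0], [0, 0, 0]], [0.3, [-0.3, 0, 0], [0, 0, 0]], [0.3, [-0.3, 0, 0], [0, 0, 0]]]'

```text
t: 8.28
tool_pos: [0.4607, -0.1268, 0.0622]
tool_rot: [2.306, 2.133, 0.001]
contact_force: [-0.7, 0.4, 0.6]
opening: 0.0255
grip_force: 0.2
```

Request:
play_rows --series '[[0.3, [-0.3, 0, 0], [0, 0, 0]], [0.3, [-0.3, 0, 0], [0, 0, 0]], [0.3, [-0.3, 0, 0], [0, 0, 0]], [0.3, [-0.3, 0, 0], [0, 0, 0]], [0.3, [-0.3, 0, 0], [0, 0, 0]], [0.3, [-0.3, 0, 0], [0, 0, 0]], [0.3, [-0.25, 0, 0], [0, 0, 0]], [0.3, [0, 0, 0], [0, 0, 0]]]'

```text
t: 9.28
tool_pos: [0.4526, -0.2286, 0.0619]
tool_rot: [2.307, 2.132, 0.0]
contact_force: [0.9, 0.8, -0.1]
opening: 0.0253
grip_force: 0.0
```

```bash
python3 -c "
from h import *
status((-.079,-.22,.14),(.075,.158,.14))"
```

```text
t 9.28 wt -0.0787 -0.2201 z 0.0619 open 0.02531567540784532 F [ 0.9  0.8 -0.1]
tool y in wt deg 0.14 z [ 0. -0. -1.] q [-0.61 -0.06  2.02  0.    1.18 -0.54]
-> (-0.079, -0.22, 0.14) shift units [ 0.   -0.01 -1.56]
-> (0.075, 0.158, 0.14) shift units [ 7.56  3.09 -1.56]
```

Request:
play_rows --series '[[0.3, [0, 0, -0.6], [0, 0, 0]], [0.3, [0, 0, -0.6], [0, 0, 0]], [0.3, [0, 0, -0.6], [0, 0, 0]], [0.3, [0.8, 0.3, 0], [0, 0, 0]], [0.3, [0.8, 0.3, 0], [0, 0, 0]], [0.3, [0.8, 0.3, 0], [0, 0, 0]], [0.3, [0.8, 0.3, 0], [0, 0, 0]], [0.3, [0.8, 0.3, 0], [0, 0, 0]]]'

```text
t: 10.28
tool_pos: [0.5432, -0.0323, 0.1518]
tool_rot: [-2.305, -2.135, -0.0]
contact_force: [-0.2, 0.5, -1.2]
opening: 0.0256
grip_force: 0.0
```

Request:
play_rows --series '[[0.3, [0.8, 0.4, 0], [0, 0, 0]], [0.3, [0.8, 0.4, 0], [0, 0, 0]], [0.3, [0.8, 0.4, 0], [0, 0, 0]], [0.3, [0.8, 0.4, 0], [0, 0, 0]], [0.3, [0.35, 0, 0], [0, 0, 0]], [0.3, [0, 0, 0], [0, 0, 0]], [0.3, [0, 0, 0], [0, 0, 0]]]'

```text
t: 11.15
tool_pos: [0.6357, 0.1358, 0.1516]
tool_rot: [-2.306, -2.133, 0.001]
contact_force: [-0.1, -0.3, -0.1]
opening: 0.0258
grip_force: 0.0
```

```bash
python3 -c "
from h import *
status((.075,.16,.062))
im=imaging.get_image('top')
cv2.imwrite('pics/t4.png',np.hstack([im['color'][120:400,200:600],imaging.get_image('wrist')['color'][200:480,120:520]]))
for r in rings(im): print(r)"
```

```text
t 11.15 wt 0.0743 0.158 z 0.1516 open 0.02575070627441825 F [-0.1 -0.3 -0.1]
tool y in wt deg 0.18 z [-0.001 -0.001 -1.   ] q [ 0.1   0.17  1.62 -0.    1.35  0.17]
-> (0.075, 0.16, 0.062) shift units [0.04 0.02 1.79]
(np.float64(504.5), np.float64(239.5), np.int32(22), np.int32(22))
(np.float64(511.0), np.float64(324.5), np.int32(23), np.int32(22))
```

View pics/t4.png

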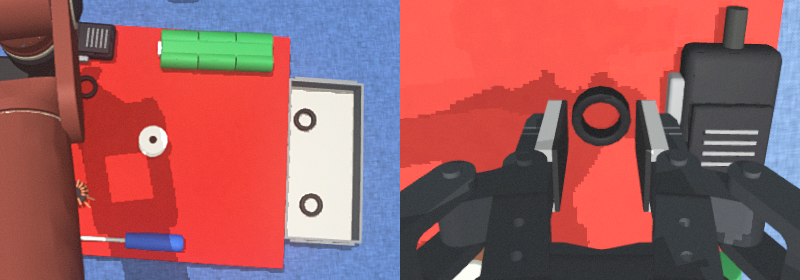

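The top view shows B and C flat in the bin at crop pixels (305,120) and (311,205). The wrist view shows A at (601,115), central in the gap, with the mic clip about 41 mm to its +x side. I'll narrow the gap a little, lower part way and check that the knuckles clear the mic.

Request:
play_rows --series '[[0.22, [0.04, -0.02, 0.5], [0, 0, 0]], [0.22, [0, 0, 0.4], [0, 0, 0]], [0.22, [0, 0, 0.2], [0, 0, 0]], [0.22, [0, 0, 0], [0, 0, 0]], [0.22, [0, 0, 0], [0, 0, 0]]]'

```text
t: 11.88
tool_pos: [0.6361, 0.1387, 0.0976]
tool_rot: [2.305, 2.133, 0.002]
contact_force: [0.8, -0.9, 0.5]
opening: 0.0185
grip_force: 0.0
```

```bash
python3 -c "
from h import *
status((.073,.16,.064))
im=imaging.get_image('scene')['color'][120:320,260:500]
cv2.imwrite('pics/s5.png',cv2.resize(im,None,fx=3,fy=3,interpolation=2))"
```

```text
t 11.88 wt 0.0745 0.1609 z 0.0976 open 0.018543691708073445 F [ 0.8 -0.9  0.5]
tool y in wt deg 0.2 z [ 0.001  0.    -1.   ] q [ 0.1   0.22  1.66 -0.    1.26  0.18]
-> (0.073, 0.16, 0.064) shift units [-0.02 -0.03  0.67]
```

View pics/s5.png

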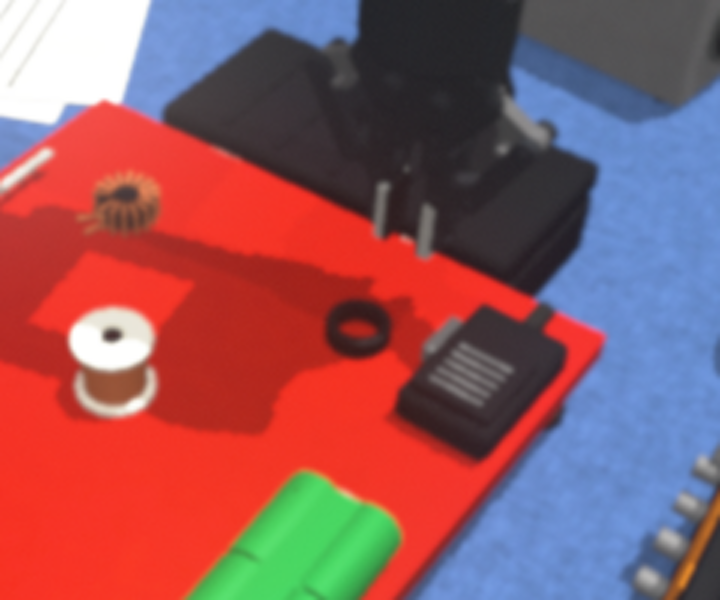

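The knuckles sit well above mic height; only the slim fingertips (380–425, 255) go low, clear of the ring (357,328) and the mic clip (440,335). I'll lower and sweep A, drifting toward -x between the spool and the battery.

Request:
play_rows --series '[[0.22, [0, -0.02, 0.4], [0, 0, 0]], [0.22, [0, 0, 0.22], [0, 0, 0]], [0.22, [0, 0, 0.06], [0, 0, 0]], [0.22, [-0.25, 0, 0], [0, 0, 0]], [0.22, [-0.25, 0, 0], [0, 0, 0]], [0.22, [-0.3, -0.04, 0], [0, 0, 0]], [0.22, [-0.3, -0.05, 0], [0, 0, 0]], [0.22, [-0.3, -0.05, 0], [0, 0, 0]]]'

```text
t: 12.92
tool_pos: [0.622, 0.0684, 0.0631]
tool_rot: [2.306, 2.133, 0.001]
contact_force: [-0.5, 0.5, 0.3]
opening: 0.0185
grip_force: 0.2
```

Request:
play_rows --series '[[0.22, [-0.3, -0.05, 0], [0, 0, 0]], [0.22, [-0.3, -0.05, 0], [0, 0, 0]], [0.22, [-0.3, -0.05, 0], [0, 0, 0]], [0.22, [-0.3, -0.05, 0], [0, 0, 0]], [0.22, [-0.3, 0, 0], [0, 0, 0]], [0.22, [-0.3, 0, 0], [0, 0, 0]]]'

```text
t: 13.68
tool_pos: [0.6051, -0.0204, 0.0628]
tool_rot: [2.306, 2.134, -0.0]
contact_force: [0.4, 0.4, -0.6]
opening: 0.0189
grip_force: 0.2
```

```bash
python3 -c "
from h import *
status((.055,-.22,.064))
a=imaging.get_image('scene')['color'][120:400,120:520]
b=imaging.get_image('wrist')['color'][200:480,120:520]
cv2.imwrite('pics/s6.png',np.hstack([a,b]))"
```

```text
t 13.68 wt 0.0564 -0.0002 z 0.0628 open 0.018875756499853003 F [ 0.4  0.4 -0.6]
tool y in wt deg 0.21 z [-0. -0. -1.] q [-0.16  0.17  1.79 -0.    1.19 -0.08]
-> (0.055, -0.22, 0.064) shift units [-4.4  -0.04 -0.02]
```

View pics/s6.png

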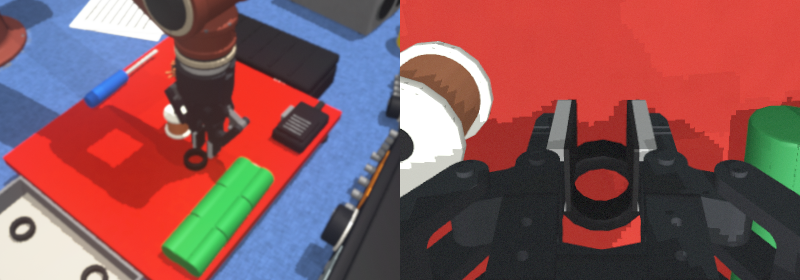

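A is well cradled, in the wrist crop at (602,185), with the spool left behind. It is lined up with B in the bin, so I'll turn the sweep about 16° and drop it between B and C.

Request:
play_rows --series '[[0.22, [-0.3, 0, 0], [0, 0, 0]], [0.22, [-0.3, 0, 0], [0, 0, 0]], [0.22, [-0.3, 0, 0], [0, 0, 0.5]], [0.22, [-0.3, 0, 0], [0, 0, 0.5]], [0.22, [-0.3, 0, 0], [0, 0, 0.5]], [0.22, [-0.3, 0, 0], [0, 0, 0.5]], [0.22, [-0.3, 0, 0], [0, 0, 0]], [0.22, [-0.3, 0, 0], [0, 0, 0]]]'

```text
t: 14.78
tool_pos: [0.5812, -0.1372, 0.0628]
tool_rot: [-2.579, -1.793, 0.0]
contact_force: [-0.2, -0.1, -0.4]
opening: 0.0185
grip_force: 0.1
```

Request:
play_rows --series '[[0.22, [-0.3, 0, 0], [0, 0, 0]], [0.22, [-0.3, 0, 0], [0, 0, 0]], [0.22, [-0.3, 0, 0], [0, 0, 0]], [0.22, [-0.3, 0, 0], [0, 0, 0]]]'

```text
t: 15.28
tool_pos: [0.5603, -0.1934, 0.0628]
tool_rot: [2.58, 1.792, 0.0]
contact_force: [0.3, -0.3, 0.8]
opening: 0.019
grip_force: 0.2
```

```bash
python3 -c "
from h import *
status((.01,-.22,.064))"
```

```text
t 15.28 wt 0.0258 -0.1763 z 0.0628 open 0.019020823182817784 F [ 0.3 -0.3  0.8]
tool y in wt deg -15.79 z [ 0.  0. -1.] q [-0.46  0.14  1.82  0.    1.19 -0.1 ]
-> (0.01, -0.22, 0.064) shift units [-0.93 -0.06 -0.02]
```

Request:
play_rows --series '[[0.22, [-0.3, -0.02, 0], [0, 0, 0]], [0.22, [-0.3, -0.02, 0], [0, 0, 0]], [0.22, [-0.3, 0, 0], [0, 0, 0]], [0.22, [-0.1, 0, 0], [0, 0, 0]], [0.22, [0, 0, 0], [0, 0, 0]], [0.22, [0, 0, -0.5], [0, 0, 0]], [0.22, [0, 0, -0.8], [0, 0, 0]], [0.22, [0, 0, -0.8], [0, 0, 0]]]'

```text
t: 16.27
tool_pos: [0.5412, -0.2379, 0.1685]
tool_rot: [-2.579, -1.793, 0.0]
contact_force: [0.2, -0.3, -1.1]
opening: 0.0188
grip_force: 0.0
```

Request:
play_rows --series '[[0.22, [0, 0, -0.8], [0, 0, 0]], [0.22, [-0.8, 0, -0.4], [0, 0, 0]], [0.22, [-0.9, 0, 0], [0, 0, 0]], [0.22, [-0.9, 0, 0], [0, 0, 0]], [0.22, [-0.9, 0, 0], [0, 0, 0]], [0.22, [-0.9, 0, 0], [0, 0, 0]], [0.22, [0, 0, 0], [0, 0, 0]], [0.22, [0, 0, 0], [0, 0, 0]]]'

```text
t: 17.27
tool_pos: [0.4648, -0.4441, 0.2276]
tool_rot: [-2.579, -1.792, -0.001]
contact_force: [0.5, 0.1, 0.5]
opening: 0.0188
grip_force: 0.0
```

```bash
python3 -c "
from h import *
status()
im=imaging.get_image('top')
a=imaging.get_image('scene')['color'][120:480,40:440]
cv2.imwrite('pics/s7.png',np.hstack([im['color'][90:450,200:600],a]))"
```

```text
t 17.27 wt -0.0491 -0.434 z 0.2276 open 0.01881252028685878 F [0.5 0.1 0.5]
tool y in wt deg -15.77 z [ 0.     0.001 -1.   ] q [-0.88  0.1   1.57  0.    1.47 -0.52]
```

View pics/s7.png

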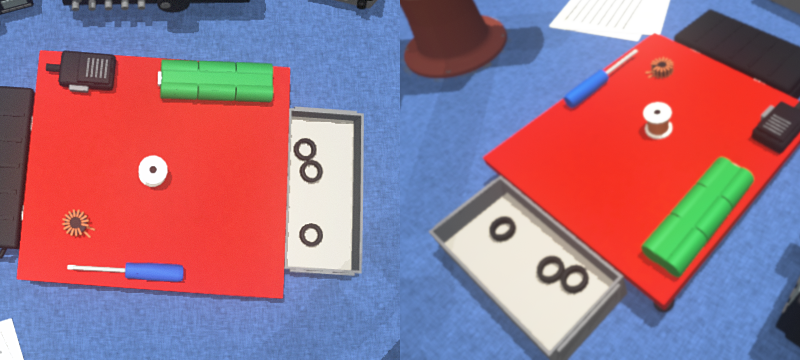

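All three cores lie in the bin, at (305,149), (311,171) and (311,235) in the top crop. The choke, spool, battery, mic and screwdriver are where they started, and the arm is clear of everything.

```bash
python3 -c "
from station import ctrl
print(ctrl.finish_job())"
```

```text
the job is handed in; nothing more can be done
None
```

All three ferrite cores were swept over the right-hand end into the bin, nothing else on the worktop was moved, and the job was handed in at about 17 s of the 64 s allowed.

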